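# Slide a horn carrier home into its receiver pocket

## Robot

A 7-joint arm with a two-finger parallel gripper is mounted at the origin on the work surface. World frame = base frame: x ahead of the robot, y to its left, z up, the work surface at z = 0. Lengths are in m, angles in rad, forces in N, time in s.
With the tool pointing down it reaches from about 0.35 to 0.9 m from the base axis. Payload 19.9 kg.
Tool frame: the origin (TCP) lies between the finger pads; the fingertips stand 25 mm ahead of it and the grasp point (between the pads) lies 6 mm ahead of it (ctrl.tip_reach is the distance from the TCP to the fingertips, in m); z points along the fingers, y is the direction in which the jaws open and shut (so a half turn about z gives the same grasp; the last joint's range is limited). The gripper opens to 94 mm and grips with 3 to 60 N. Pads are 16 mm wide; open, the fingers measure 119 mm over their backs; the gripper's body (75 mm by 177 mm) begins 78 mm behind the grasp point.
Start: joints at [1.099, 0.417, -0.01, 1.614, 0.005, 1.111, -0.053], TCP at [0.261, -0.568, 0.23] pointing down, gripper open.
Joint ranges: [-2.81, 2.81], [-0.39, 2.02], [-1.27, 1.25], [0.06, 2.57], [-1.19, 4.33], [0.19, 2], [-2.82, 2.82]. Speed limits (rad/s): [1.89, 1.89, 2.39, 2.39, 3.01, 3.01, 3.01].

## Interface

Orientations are given as a unit quaternion [x, y, z, w].
In Python, from workcell import ctrl gives the robot as it stands. The module is installed in compiled form; this text tells all that it offers.
- The arm moves only by the shell command python3 -m pendant 'ROWS' [FORCE]. ROWS is JSON, a list of rows, each an object of numbers: "jaw": the gripper command: -1 is fully open, 1 is shut, values between are in proportion; "tx", "ty", "tz": the shift along the world's x, y, z in cm; "rx", "ry", "rz": the turn, a rotation vector about the world's x, y, z in rad. A call has 1 to 5 rows; each row is the pose to reach, as a shift and turn from the pose measured when the call began; what a row does not reach only later rows make up. A row lasts 1/8 s, in which the tool goes at most 62.5 mm and 10.7 degrees, less where a joint would pass 70% of its speed; a pose out of reach is approached as far as the arm can. A call with a gripper value outside its range is refused whole. The fingers move at their own pace and stop on an object; FORCE is the grip in N (left out, the last holds). Time passes only in rows, so rows that repeat a pose let the fingers close. It gives the time, the measured TCP pose, the force and the opening at its end, in the units of the state.
- ctrl.state(): the state, without advancing time (a new reading comes with each control period).
- ctrl.read_camera(name): name is "scene" or "top" or "wrist"; returns the picture (384x512x3 uint8, red, green, blue); there is no depth.
- ctrl.camera_model(name): a dict with "fx", "fy", "cx", "cy" (pixels), "R" (3x3) and "t" (3): a world point X has camera coordinates R X + t; the wrist camera has in their place "T_tool_cam" (4x4, takes a point from camera to tool coordinates, whose origin is the TCP and whose axes are the flange's). Camera axes: x right, y down, z forward; pixel columns grow to the right and rows downward; lengths in m; the calibration is good to about 2 mm. A picture is of the moment at which its call begins: read the wrist's pose just before it. camera_model takes no time and is no camera call.
- ctrl.hand_in(): hands the job in, once; it reports no verdict.
The state is a dict: "t": time; "joints": joint angles; "qd": joint speeds; "joint_torque": joint torques, N m; "ee_pos": TCP position; "orientation": TCP orientation; "ft_force": force on the tool from outside, world axes, zero at the start; "ft_torque": the same for the moment, N m; "gripper_width": finger opening in m.
Only numpy, scipy, OpenCV 4.12 (cv2) and the standard library are available. Lean on these libraries where they do the work, as an engineer would, in place of code of your own. Each camera call takes 0.05 s, during which the arm holds its last target. There are 200 camera calls.

## Task

Stand the horn-antenna carrier flat on the near, wide end of the receiver's guideway with the horn looking away from the robot along the guideway, then slide it gently along the deck (do not lift it over) until it drops fully home, flat, into the shallow pocket, and leave it there. Feel for the drop: the deck is clamped at an unknown position along the receiver's foot, so do not shove the carrier against the pocket's end or slam it down, do not tip it over, and leave the other things where they are.

Things in the scene. Friction and masses are not known exactly. Their poses are not given: they have to be found in the camera images.
- carrier: the carrier: a dark steel foot plate 90 (x) x 64 (y) x 8 mm thick; at its centre an upright square aluminium post 24 x 24 mm, rising to 63 mm above the underside; a small brass horn on the post's +x side. Origin: centre of the plate's underside, x towards the horn mouth, z up. 0.33 to 0.47 kg; slippery underside.
- horn_mouth (a point): centre of the horn's mouth on the carrier, 44 mm ahead (+x) of the carrier's origin, 24 mm above its underside. The horn is at most 24 mm in diameter and starts at the post's front face.
- post_top (a point): top of the carrier's post, 63 mm above its underside, over its origin. Grip the post from above across its y faces, over its top 25 mm.
- push_spot (a point): middle of the free rear (-x) face of the carrier's post, 12 mm behind the carrier's origin, 18 mm above its underside. Pushed much higher, or too hard (over some 10 N), the carrier may rear up at a stop. It slides with 1 to 4 N (up to 10 N as its nose dips). The plate's tail may rise some 6 mm while its nose tips into the pocket; let go, it falls flat.
- receiver: the receiver, bolted to the table: an aluminium foot 402 x 116 x 10 mm (x from -221 to +181 mm) carrying a deck 320 x 100 mm with a guideway and a pocket. Origin on the table, x along the guideway away from the robot, z up. The deck's sliding surface is 20 mm above the table. Foot and deck together must never be loaded with more than 35 N.
- landing (a point): fixed point of the receiver, at its x = -105 mm, y = 0, on the sliding surface (20 mm up). Two guide strips 8 mm high stand along the deck: 76 mm apart from the near end, then tapering over 40 mm to 67 mm apart, so to the far end. A carrier with its origin here stands wholly before the narrow part, with at least 3 mm to spare each side.
- pocket_mean (a point): fixed point of the receiver, at its x = +57 mm, y = 0, 15 mm up: the AVERAGE place of the pocket's floor centre. The deck is clamped along x at an unknown offset, so the true centre is up to 28 mm nearer or farther. Pocket: 94 mm long, 67 mm wide, sunk 5 mm. The taper ends 67 mm before its centre.
- mirror_mount: a round mirror in a black square mount 46 mm wide on a post with a round foot of 60 mm diameter, 106 mm tall; origin under the foot's centre. Bystander.
- parts_bin: an open plastic bin, 100 x 140 x 50 mm high; origin under its centre. Bystander.
- driver: a screwdriver lying on the table, handle to its own -x; origin on the table under it. Bystander.
- meter: a grey bench meter, 90 x 120 x 45 mm high with a small screen on top; origin under its centre. Bystander.
Not all that is in view belongs to the job. Leave any blue look-alike of the carrier alone.

How it is judged:
On the way, in this order (a step that is already met when the one before it is completed fails the run):
1. the carrier stands flat on the wide near end of the deck, its origin 80 to 190 mm before the receiver's origin (x of carrier in the frame of receiver between -0.19 and -0.08 m and z of carrier in the frame of receiver between 0.0185 and 0.0225 m and y of carrier in the frame of receiver between -0.008 and 0.008 m and angle between carrier's own z axis and vertical below 0.06 rad and contact force between carrier and receiver above 0.5 N), for 0.2 s.
2. the carrier slides along on the deck, in contact with it, towards the pocket (passing 70 to 32 mm before the receiver's origin) (x of carrier in the frame of receiver between -0.07 and -0.032 m and z of carrier in the frame of receiver between 0.0185 and 0.0225 m and y of carrier in the frame of receiver between -0.008 and 0.008 m and angle between carrier's own z axis and vertical below 0.06 rad and contact force between carrier and receiver above 0.5 N), for 0.1 s.
At the end, for the whole second after the job is handed in: The carrier rests in the pocket: underside 15 mm above the table (within 1.5), flat within 0.03 rad, within 4 mm of the centre line and 0.09 rad of its direction, origin 22 to 92 mm and horn mouth over 60 mm beyond the receiver's origin (horn away from the robot) (z of carrier in the frame of receiver between 0.0135 and 0.0165 m and x of carrier in the frame of receiver between 0.022 and 0.092 m and y of carrier in the frame of receiver between -0.004 and 0.004 m and angle between carrier's own z axis and vertical below 0.03 rad and angle between the x axis of carrier and the x axis of receiver, either way round below 0.09 rad and x of horn_mouth in the frame of receiver above 0.06 m and linear speed of carrier below 0.01 m/s and angular speed of carrier below 0.1 rad/s); the robot touches nothing.
It fails at once if the receiver (with its deck) is loaded with more than 35 N: slammed, pressed or shoved (contact force between anything else and receiver above 35 N).
It fails at once if the carrier is tipped by more than 0.4 rad (angle between carrier's own z axis and vertical above 0.4 rad).
It fails at once if a bystander (mirror mount, bin, screwdriver, meter) is moved more than 25 mm (distance of any of mirror_mount, parts_bin, driver, meter from where it was at the start of the episode above 0.025 m).
It also fails if it takes over 58 s, if anything falls off the work surface, if the arm or the gripper's body presses on something with over 40 N, if the wrist force passes 120 N, or if a joint passes its speed limit or range.

## Working session

There is one attempt and no reset: what is moved stays moved. The work goes in short steps, Python scripts to look and compute and a shell command to move; the robot and the scene stay as the last step left them, time stands still between calls to the robot, and variables do not carry over. Pictures are saved under pics/ and viewed, about 8 in all and at most 12, crops included, and the job is handed in when it is done.

```bash
mkdir -p pics; python3 - <<'E'
from workcell import ctrl
import cv2,numpy as np
s=ctrl.state();print(s['t'],s['ee_pos'],s['orientation'],s['gripper_width'],ctrl.tip_reach)
for n in ("scene","top"):
    im=ctrl.read_camera(n);cv2.imwrite(f"pics/{n}0.png",im[:,:,::-1]);m=ctrl.camera_model(n);print(n,{k:np.round(v,3).tolist() for k,v in m.items()})
a=cv2.imread("pics/scene0.png");b=cv2.imread("pics/top0.png")
print(ctrl.camera_model("wrist"))
E
```

```text
0.0 [ 0.26084059 -0.56758506  0.22983991] [ 9.76893414e-01  2.13726235e-01 -1.78669838e-04 -5.67934073e-04] 0.09392695834618224 0.025
scene {'fx': 353.177, 'fy': 353.177, 'cx': 252.8, 'cy': 194.321, 'R': [[-0.791, 0.612, 0.007], [0.431, 0.566, -0.703], [-0.434, -0.553, -0.711]], 't': [0.415, -0.172, 1.375]}
top {'fx': 407.162, 'fy': 407.162, 'cx': 253.228, 'cy': 194.396, 'R': [[-0.029, -0.999, 0.015], [-0.989, 0.027, -0.148], [0.148, -0.019, -0.989]], 't': [-0.014, 0.525, 1.222]}
{'fx': 288.5545692552977, 'fy': 288.5545692552977, 'cx': 253.50788877994793, 'cy': 188.64299630978203, 'T_tool_cam': array([[-8.54235798e-05, -9.58723719e-01, -2.84339276e-01,
         8.38702229e-02],
       [ 9.99999994e-01, -1.01734453e-04,  4.25957815e-05,
        -6.26842434e-04],
       [-6.97646867e-05, -2.84339271e-01,  9.58723722e-01,
        -1.55287391e-01],
       [ 0.00000000e+00,  0.00000000e+00,  0.00000000e+00,
         1.00000000e+00]])}
```

View pics/top0.png

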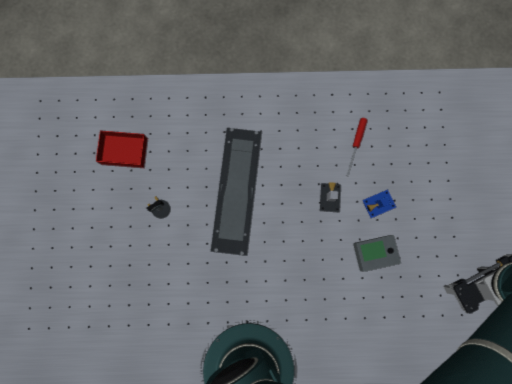

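View pics/scene0.png

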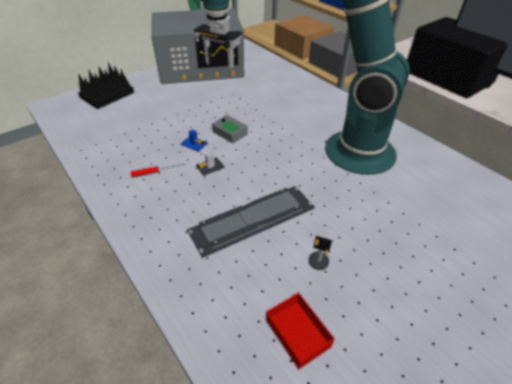

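The top view shows the dark carrier at about (330,197), with its brass horn pointing away from the robot. The blue look-alike is at (378,203), and the receiver runs from (229,253) to (244,129). Only the dark one has a dark plate and an aluminium post, so it fits the description. I'll confirm that in a crop and measure both.

```bash
cat > h.py <<'E'
import numpy as np,cv2
from workcell import ctrl
from scipy.spatial.transform import Rotation as Ro
def ray(n,uv,z,st=None):
    m=ctrl.camera_model(n);uv=np.atleast_2d(np.asarray(uv,float))
    d=np.c_[(uv[:,0]-m['cx'])/m['fx'],(uv[:,1]-m['cy'])/m['fy'],np.ones(len(uv))]
    if n=='wrist':
        T=m['T_tool_cam'];R=Ro.from_quat(st['orientation']).as_matrix()
        c=R@T[:3,3]+st['ee_pos'];d=d@(R@T[:3,:3]).T
    else: c=-m['R'].T@m['t'];d=d@m['R']
    return c+d*((z-c[2])/d[:,2])[:,None]
def yaw(st): return Ro.from_quat(st['orientation']).as_matrix()
E
python3 - <<'E'
from h import *
im=cv2.imread("pics/top0.png")
g=im.max(2)
for nm,(x0,y0,x1,y1),z in (("carrier",(312,175,348,220),.008),("recv",(200,118,275,265),.01)):
    m=np.zeros(g.shape,np.uint8);m[y0:y1,x0:x1]=(g[y0:y1,x0:x1]<110)*255
    m=cv2.morphologyEx(m,cv2.MORPH_OPEN,np.ones((3,3)))
    c=max(cv2.findContours(m,0,2)[0],key=cv2.contourArea)
    P=ray("top",c[:,0,:]+0.,z)[:,:2]
    (cc,wh,a)=cv2.minAreaRect(P.astype(np.float32));print(nm,np.round(cc,4),np.round(wh,4),a);print(np.round(cv2.boxPoints((cc,wh,a)),3).tolist())
print(ray("top",[[333,187],[333,196]],.024))
cv2.imwrite("pics/c1.png",cv2.resize(im[110:270,195:415],None,fx=3.6,fy=3.6,interpolation=cv2.INTER_CUBIC))
E
```

```text
carrier [ 0.5136 -0.2719] [0.0668 0.0936] 86.51033782958984
[[0.4650000035762787, -0.3019999861717224], [0.5580000281333923, -0.30799999833106995], [0.5619999766349792, -0.2409999966621399], [0.4690000116825104, -0.23600000143051147]]
recv [0.5451 0.023 ] [0.1184 0.4041] 81.63922882080078
[[0.3370000123977661, -0.006000000052154064], [0.7360000014305115, -0.06499999761581421], [0.7540000081062317, 0.052000001072883606], [0.3540000021457672, 0.11100000143051147]]
[[ 0.54355119 -0.28143213  0.024     ]
 [ 0.51491287 -0.27975942  0.024     ]]
```

View pics/c1.png

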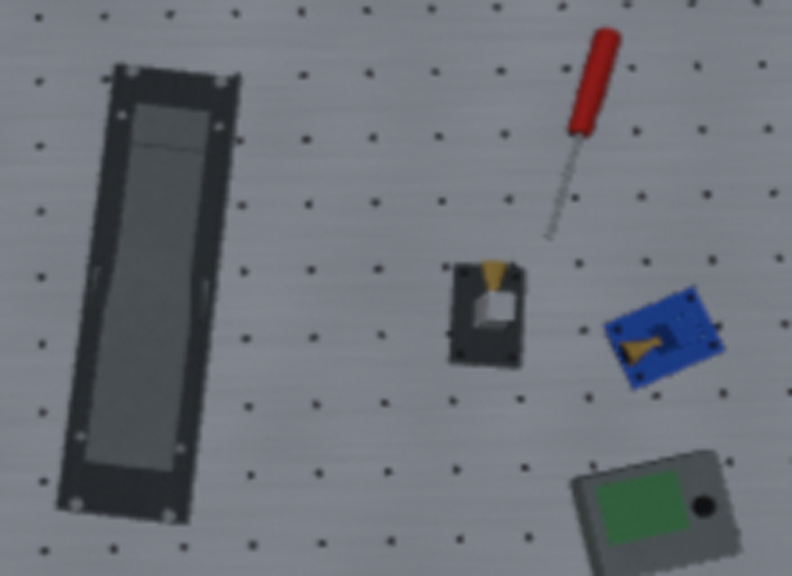

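The crop confirms it: a dark plate with a light post and a brass horn pointing up in the image. The blue one stays untouched. The sizes measured also match (94x67 mm and 404x118 mm with edge blur). Carrier is at (0.514,-0.272) with yaw about -3.5°. The receiver origin is about (0.565,0.020) with yaw about -8.4°. Next I'll hover over the carrier.

```bash
python3 -m pendant '[{"jaw":-1,"tx":4,"ty":4.6,"tz":0,"rz":-0.1},{"jaw":-1,"tx":8,"ty":9.2,"tz":0,"rz":-0.2},{"jaw":-1,"tx":12,"ty":13.8,"tz":0,"rz":-0.3},{"jaw":-1,"tx":16,"ty":18.4,"tz":0,"rz":-0.4},{"jaw":-1,"tx":20,"ty":23,"tz":0,"rz":-0.49}]' 20
python3 -m pendant '[{"jaw":-1,"tx":2.6,"ty":3.3,"tz":-2},{"jaw":-1,"tx":5.3,"ty":6.6,"tz":-3},{"jaw":-1,"tx":5.3,"ty":6.6,"tz":-3},{"jaw":-1,"tx":5.3,"ty":6.6,"tz":-3}]'
python3 - <<'E'
from h import *
st=ctrl.state();im=ctrl.read_camera("wrist")[:,:,::-1];cv2.imwrite("pics/w1.png",im)
print(st['ee_pos'],yaw(st).round(3).tolist())
E
```

```text
[ 0.26085338 -0.56762832  0.22990686] [[0.909, 0.418, -0.001], [0.418, -0.909, 0.001], [-0.0, -0.001, -1.0]]$[0]: bad value
$[0]: bad value
```

View pics/w1.png

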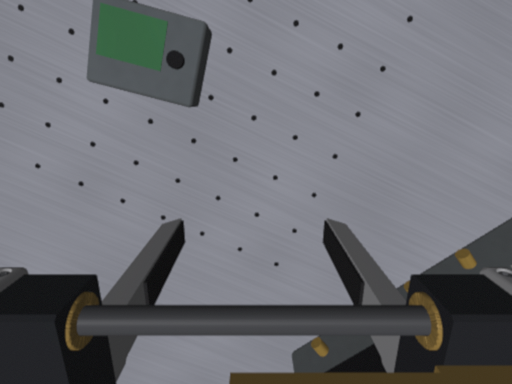

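The calls were refused, so the arm hasn't moved and this view just shows the start pose. I'll retry with all the keys.

```bash
python3 -m pendant '[{"jaw":-1,"tx":4,"ty":4.6,"tz":0,"rx":0,"ry":0,"rz":-0.1},{"jaw":-1,"tx":8,"ty":9.2,"tz":0,"rx":0,"ry":0,"rz":-0.2},{"jaw":-1,"tx":12,"ty":13.8,"tz":0,"rx":0,"ry":0,"rz":-0.3},{"jaw":-1,"tx":16,"ty":18.4,"tz":0,"rx":0,"ry":0,"rz":-0.4},{"jaw":-1,"tx":20,"ty":23,"tz":0,"rx":0,"ry":0,"rz":-0.49}]' 20
```

```text
t: 0.78
ee_pos: [0.4619, -0.336, 0.23]
orientation: [1.0, -0.031, -0.0, -0.0]
ft_force: [0.7, -0.5, 0.7]
gripper_width: 0.094
```

```bash
python3 -m pendant '[{"jaw":-1,"tx":2.6,"ty":3.2,"tz":-2,"rx":0,"ry":0,"rz":0},{"jaw":-1,"tx":5.2,"ty":6.4,"tz":-3,"rx":0,"ry":0,"rz":0},{"jaw":-1,"tx":5.2,"ty":6.4,"tz":-3,"rx":0,"ry":0,"rz":0},{"jaw":-1,"tx":5.2,"ty":6.4,"tz":-3,"rx":0,"ry":0,"rz":0}]'
python3 - <<'E'
from h import *
st=ctrl.state();im=ctrl.read_camera("wrist")[:,:,::-1];cv2.imwrite("pics/w2.png",im)
print(st['ee_pos'],yaw(st).round(3).tolist())
E
```

```text
t: 1.27
ee_pos: [0.5135, -0.2725, 0.2]
orientation: [1.0, -0.031, -0.0, -0.0]
ft_force: [0.0, -0.4, 0.2]
gripper_width: 0.0943
[ 0.51349407 -0.27253711  0.19995891] [[0.998, -0.063, -0.0], [-0.063, -0.998, 0.001], [-0.0, -0.001, -1.0]]
```

View pics/w2.png

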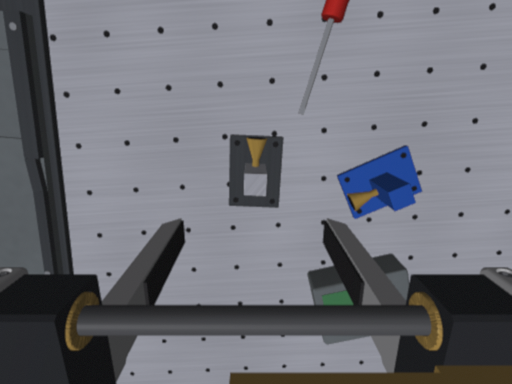

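The wrist view shows the carrier's plate with corners around (231,136), (282,136), (279,207) and (229,206). The post top is near (255,184), the horn points up in the image, and the blue dummy is at (385,185).

```bash
python3 - <<'E'
from h import *
st=ctrl.state();im=cv2.imread("pics/w2.png");g=im.max(2).astype(int)
R=np.s_[125:215,220:292]
def comp(mask,off=(220,125)):
    c=max(cv2.findContours(mask.astype(np.uint8)*255,0,2)[0],key=cv2.contourArea)
    return c[:,0,:]+np.array(off)
hsv=cv2.cvtColor(im[R],cv2.COLOR_BGR2HSV)
pl=cv2.morphologyEx((g[R]<110).astype(np.uint8),cv2.MORPH_CLOSE,np.ones((5,5)))
P=ray("wrist",comp(pl),.008,st)[:,:2].astype(np.float32)
print("plate",cv2.minAreaRect(P))
po=((g[R]>140)&(hsv[:,:,1]<60)).astype(np.uint8);po[:45]=0;po[:,:18]=0;po[:,52:]=0;po[78:]=0
po=cv2.morphologyEx(po,cv2.MORPH_OPEN,np.ones((5,5)))
q=comp(po);print(q.min(0),q.max(0))
print("post",cv2.minAreaRect(ray("wrist",q,.063,st)[:,:2].astype(np.float32)))
E
```

```text
plate ((0.5156368017196655, -0.2716490924358368), (0.07380479574203491, 0.09603191167116165), 89.73390197753906)
[244 174] [265 194]
post ((0.5150555372238159, -0.2731761336326599), (0.022308917716145515, 0.021844346076250076), 86.35425567626953)
```

```bash
python3 -m pendant '[{"jaw":-1,"tx":0.15,"ty":0,"tz":-5,"rx":0,"ry":0,"rz":0},{"jaw":-1,"tx":0.15,"ty":0,"tz":-9.5,"rx":0,"ry":0,"rz":0},{"jaw":-1,"tx":0.15,"ty":0,"tz":-12.5,"rx":0,"ry":0,"rz":0},{"jaw":-1,"tx":0.15,"ty":0,"tz":-13.5,"rx":0,"ry":0,"rz":0},{"jaw":-1,"tx":0.15,"ty":0,"tz":-13.5,"rx":0,"ry":0,"rz":0}]' 20
python3 -m pendant '[{"jaw":1,"tx":0,"ty":0,"tz":0,"rx":0,"ry":0,"rz":0},{"jaw":1,"tx":0,"ty":0,"tz":0,"rx":0,"ry":0,"rz":0},{"jaw":1,"tx":0,"ty":0,"tz":0,"rx":0,"ry":0,"rz":0},{"jaw":1,"tx":0,"ty":0,"tz":0,"rx":0,"ry":0,"rz":0},{"jaw":1,"tx":0,"ty":0,"tz":0,"rx":0,"ry":0,"rz":0}]' 30
```

```text
t: 1.95
ee_pos: [0.5147, -0.2736, 0.0655]
orientation: [0.999, -0.032, -0.0, -0.0]
ft_force: [-0.4, -0.0, 0.6]
gripper_width: 0.0942
t: 2.58
ee_pos: [0.5147, -0.2736, 0.0656]
orientation: [0.999, -0.032, -0.0, -0.0]
ft_force: [-0.2, -0.3, -0.1]
gripper_width: 0.0476
```

Still closing.

```bash
python3 -m pendant '[{"jaw":1,"tx":0,"ty":0,"tz":0,"rx":0,"ry":0,"rz":0},{"jaw":1,"tx":0,"ty":0,"tz":0,"rx":0,"ry":0,"rz":0},{"jaw":1,"tx":0,"ty":0,"tz":0,"rx":0,"ry":0,"rz":0},{"jaw":1,"tx":0,"ty":0,"tz":0,"rx":0,"ry":0,"rz":0},{"jaw":1,"tx":0,"ty":0,"tz":0,"rx":0,"ry":0,"rz":0}]' 30
python3 -m pendant '[{"jaw":1,"tx":0,"ty":0,"tz":1.5,"rx":0,"ry":0,"rz":0},{"jaw":1,"tx":0,"ty":0,"tz":5,"rx":0,"ry":0,"rz":0},{"jaw":1,"tx":0,"ty":0,"tz":9,"rx":0,"ry":0,"rz":0},{"jaw":1,"tx":0,"ty":0,"tz":10,"rx":0,"ry":0,"rz":0},{"jaw":1,"tx":0,"ty":0,"tz":10,"rx":0,"ry":0,"rz":0}]'
```

```text
t: 3.2
ee_pos: [0.5146, -0.2737, 0.0655]
orientation: [0.999, -0.032, -0.0, -0.0]
ft_force: [0.8, -0.2, -0.7]
gripper_width: 0.0239
t: 3.82
ee_pos: [0.5146, -0.2736, 0.1657]
orientation: [0.999, -0.032, 0.0, 0.0]
ft_force: [-0.3, -0.0, -4.6]
gripper_width: 0.0239
```

```bash
python3 -m pendant '[{"jaw":1,"tx":-0.6,"ty":3,"tz":0,"rx":0,"ry":0,"rz":-0.02},{"jaw":1,"tx":-1.8,"ty":9,"tz":0,"rx":0,"ry":0,"rz":-0.04},{"jaw":1,"tx":-3,"ty":15,"tz":0,"rx":0,"ry":0,"rz":-0.06},{"jaw":1,"tx":-4.2,"ty":21,"tz":0,"rx":0,"ry":0,"rz":-0.082},{"jaw":1,"tx":-5.4,"ty":26.5,"tz":0,"rx":0,"ry":0,"rz":-0.082}]'
python3 -m pendant '[{"jaw":1,"tx":-0.9,"ty":4.5,"tz":0,"rx":0,"ry":0,"rz":0},{"jaw":1,"tx":-0.9,"ty":4.5,"tz":0,"rx":0,"ry":0,"rz":0},{"jaw":1,"tx":-0.9,"ty":4.5,"tz":0,"rx":0,"ry":0,"rz":0}]'
python3 - <<'E'
from h import *
st=ctrl.state();im=ctrl.read_camera("wrist")[:,:,::-1];cv2.imwrite("pics/w3.png",im)
R=yaw(st);print(st['ee_pos'],R[:,0],np.degrees(np.arctan2(R[1,0],R[0,0])))
cv2.imwrite("pics/w3b.png",cv2.resize(im,(800,600),interpolation=cv2.INTER_CUBIC))
E
```

```text
t: 4.45
ee_pos: [0.4591, -0.0066, 0.1645]
orientation: [0.997, -0.073, -0.001, -0.0]
ft_force: [0.6, -0.1, -3.6]
gripper_width: 0.024
t: 4.82
ee_pos: [0.4496, 0.038, 0.1635]
orientation: [0.997, -0.073, -0.002, 0.0]
ft_force: [0.1, -0.2, -4.2]
gripper_width: 0.0235
[0.44963823 0.03801604 0.16353992] [ 0.98931539 -0.14575392 -0.00329489] -8.380985031391882
```

View pics/w3b.png

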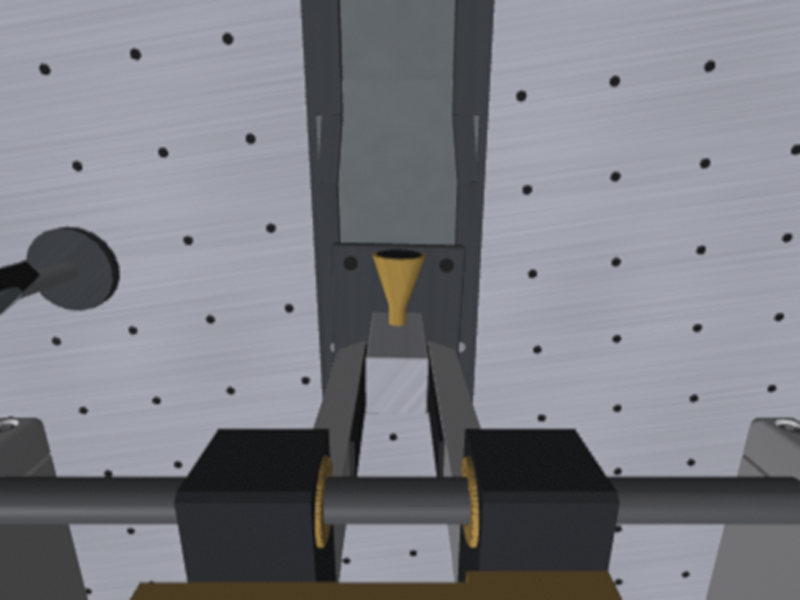

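The carrier is held level over the near end. The taper ends at rows of about 118 on both strips ((340,118) and (455,118)), and a faint edge at about row 78 is probably the pocket's near lip. I'll measure the foot edges and the taper end.

```bash
python3 - <<'E'
from h import *
st=ctrl.state();im=cv2.imread("pics/w3.png");g=im.max(2).astype(int)
L=[];Rr=[]
for r in range(5,200,3):
    row=cv2.GaussianBlur(g.astype(np.float32),(5,5),0)[r]
    dx=np.diff(row)
    l=185+np.argmin(dx[185:222]);q=292+np.argmax(dx[292:325])
    L.append((l+.5,r));Rr.append((q+.5,r))
a=ray("wrist",L,.01,st)[:,:2];b=ray("wrist",Rr,.01,st)[:,:2]
fs=[]
for p in (a,b):
    f=cv2.fitLine(p.astype(np.float32),cv2.DIST_HUBER,0,.001,.001).ravel();fs.append(f);print(f[:2]*np.sign(f[0]),np.degrees(np.arctan(f[1]/f[0])),f[2:])
th=np.mean([np.arctan(f[1]/f[0]) for f in fs]);d=np.array([np.cos(th),np.sin(th)]);n=np.array([-d[1],d[0]])
ya,yb=[f[2:]@n for f in fs];print("width",ya-yb,"mid",(ya+yb)/2,"top-mid",np.array([.5649,.0201])@n, "tcp",st['ee_pos'][:2]@n)
O=np.array([.5649,.0201])
s=512/800
for nm,uv,z in (("taperL",(340,118),.02),("taperR",(455,118),.02),("lip",(398,78),.02),("tapstartL",(340,180),.02),("tapstartR",(458,180),.02),("plate frontL",(334,243),.1065),("plate frontR",(463,247),.1065),("mouth",(398,254),.122)):
    p=ray("wrist",np.array(uv)*s,z,st)[0,:2];print(nm,"along",(p-O)@d,"across",p@n-(ya+yb)/2)
print("tcp along",(st['ee_pos'][:2]-O)@d)
# column profile along the deck centre
print([int(g[r,245:262].mean()) for r in range(0,80,2)])
E
```

```text
[ 0.98936397 -0.14546117] -8.363984 [0.5318211  0.08427645]
[ 0.98920715 -0.1465239 ] -8.425534 [ 0.51710016 -0.03073249]
width 0.115925826 mid 0.10305248 top-mid 0.10235584109276533 tcp 0.10287274804667704
taperL along -0.007785601476325925 across 0.03526592595258449
taperR along -0.007848356146789498 across -0.035921298471236526
lip along 0.014776126021341358 across -0.0006283951948791722
tapstartL along -0.04500774344366662 across 0.03663056896701222
tapstartR along -0.0450804395716789 across -0.03921149497349881
plate frontL along -0.07040966345061206 across 0.030155258242827776
plate frontR along -0.07239684890636883 across -0.031216431975331707
mouth along -0.07259398728341425 across -0.00017886305896194776
tcp along -0.11635550618395778
[106, 105, 105, 105, 105, 106, 106, 106, 106, 106, 106, 105, 106, 106, 106, 106, 106, 106, 106, 107, 107, 107, 107, 107, 106, 106, 108, 109, 109, 109, 109, 109, 109, 109, 109, 110, 110, 110, 110, 110]
```

The foot width comes out at 115.9 mm, TCP and mouth are within 0.2 mm of the centre line, and the yaw matches. Taper end and lip put the pocket centre at about +0.06 m. I'll lower the carrier now, gently at the end.

```bash
python3 -m pendant '[{"jaw":1,"tx":0,"ty":0,"tz":-3,"rx":0,"ry":0,"rz":0},{"jaw":1,"tx":0,"ty":0,"tz":-6,"rx":0,"ry":0,"rz":0},{"jaw":1,"tx":0,"ty":0,"tz":-7,"rx":0,"ry":0,"rz":0},{"jaw":1,"tx":0,"ty":0,"tz":-7.3,"rx":0,"ry":0,"rz":0},{"jaw":1,"tx":0,"ty":0,"tz":-7.3,"rx":0,"ry":0,"rz":0}]'
python3 -m pendant '[{"jaw":1,"tx":0,"ty":0,"tz":-0.1,"rx":0,"ry":0,"rz":0},{"jaw":1,"tx":0,"ty":0,"tz":-0.2,"rx":0,"ry":0,"rz":0},{"jaw":1,"tx":0,"ty":0,"tz":-0.3,"rx":0,"ry":0,"rz":0},{"jaw":1,"tx":0,"ty":0,"tz":-0.3,"rx":0,"ry":0,"rz":0}]'
```

```text
t: 5.5
ee_pos: [0.4503, 0.0374, 0.0913]
orientation: [0.997, -0.074, -0.001, 0.0]
ft_force: [-0.2, 0.4, -4.3]
gripper_width: 0.024
t: 6.0
ee_pos: [0.4503, 0.0374, 0.0883]
orientation: [0.997, -0.074, -0.001, 0.0]
ft_force: [-0.2, -0.3, -4.5]
gripper_width: 0.0239
```

```bash
python3 -m pendant '[{"jaw":1,"tx":0,"ty":0,"tz":-0.1,"rx":0,"ry":0,"rz":0},{"jaw":1,"tx":0,"ty":0,"tz":-0.15,"rx":0,"ry":0,"rz":0},{"jaw":1,"tx":0,"ty":0,"tz":-0.2,"rx":0,"ry":0,"rz":0},{"jaw":1,"tx":0,"ty":0,"tz":-0.2,"rx":0,"ry":0,"rz":0}]'
python3 -m pendant '[{"jaw":1,"tx":0,"ty":0,"tz":-0.05,"rx":0,"ry":0,"rz":0},{"jaw":1,"tx":0,"ty":0,"tz":-0.05,"rx":0,"ry":0,"rz":0}]'
```

```text
t: 6.5
ee_pos: [0.4503, 0.0374, 0.0862]
orientation: [0.997, -0.074, -0.001, 0.0]
ft_force: [0.0, -0.0, -3.9]
gripper_width: 0.0239
t: 6.75
ee_pos: [0.4502, 0.0374, 0.0857]
orientation: [0.997, -0.074, -0.001, 0.0]
ft_force: [-0.8, -0.5, -4.6]
gripper_width: 0.0238
```

```bash
python3 -m pendant '[{"jaw":1,"tx":0,"ty":0,"tz":-0.05,"rx":0,"ry":0,"rz":0},{"jaw":1,"tx":0,"ty":0,"tz":-0.05,"rx":0,"ry":0,"rz":0}]'
python3 -m pendant '[{"jaw":1,"tx":0,"ty":0,"tz":-0.05,"rx":0,"ry":0,"rz":0},{"jaw":1,"tx":0,"ty":0,"tz":-0.05,"rx":0,"ry":0,"rz":0}]'
```

```text
t: 7.0
ee_pos: [0.4503, 0.0374, 0.0854]
orientation: [0.997, -0.074, -0.001, 0.0]
ft_force: [-3.8, -0.3, 4.7]
gripper_width: 0.0237
t: 7.25
ee_pos: [0.4503, 0.0375, 0.0854]
orientation: [0.997, -0.074, -0.001, 0.0]
ft_force: [-6.0, -0.6, 13.6]
gripper_width: 0.0239
```

The carrier is down on the deck at about 18 N, so I'll release it. Then I'll back off along the guideway with the jaws open around the post.

```bash
python3 -m pendant '[{"jaw":-0.3,"tx":0,"ty":0,"tz":0,"rx":0,"ry":0,"rz":0},{"jaw":-0.3,"tx":0,"ty":0,"tz":0,"rx":0,"ry":0,"rz":0},{"jaw":-0.3,"tx":0,"ty":0,"tz":0,"rx":0,"ry":0,"rz":0},{"jaw":-0.3,"tx":0,"ty":0,"tz":0,"rx":0,"ry":0,"rz":0},{"jaw":-0.3,"tx":0,"ty":0,"tz":0.1,"rx":0,"ry":0,"rz":0}]'
python3 -m pendant '[{"jaw":-0.3,"tx":-1,"ty":0.15,"tz":0.2,"rx":0,"ry":0,"rz":0},{"jaw":-0.3,"tx":-2,"ty":0.3,"tz":0.2,"rx":0,"ry":0,"rz":0},{"jaw":-0.3,"tx":-3,"ty":0.44,"tz":0.2,"rx":0,"ry":0,"rz":0},{"jaw":1,"tx":-4.5,"ty":0.66,"tz":0.2,"rx":-0.011,"ry":-0.074,"rz":0},{"jaw":1,"tx":-4.5,"ty":0.66,"tz":0.2,"rx":-0.022,"ry":-0.148,"rz":0}]'
python3 - <<'E'
from h import *
st=ctrl.state();im=ctrl.read_camera("wrist")[:,:,::-1];cv2.imwrite("pics/w4.png",im)
print(yaw(st).round(3).tolist(),st['ee_pos'])
E
```

```text
t: 7.88
ee_pos: [0.4502, 0.0375, 0.0864]
orientation: [0.997, -0.074, -0.001, 0.0]
ft_force: [-0.9, 0.4, -0.2]
gripper_width: 0.0607
t: 8.5
ee_pos: [0.404, 0.0441, 0.0884]
orientation: [0.995, -0.073, 0.074, 0.006]
ft_force: [-0.0, 0.3, -0.3]
gripper_width: 0.0443
[[0.978, -0.147, 0.147], [-0.145, -0.989, -0.022], [0.149, 0.0, -0.989]] [0.40395603 0.04410084 0.08836692]
```

View pics/w4.png

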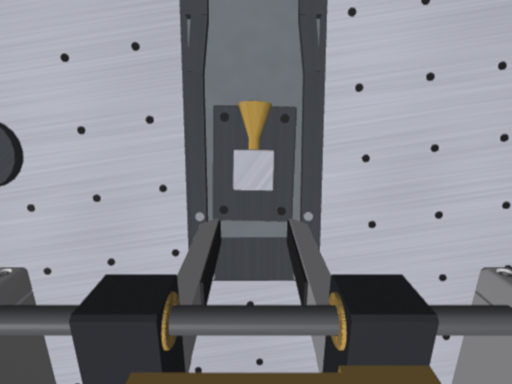

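The carrier stands flat and centred between the strips, with its post at about (254,170). The jaws are behind it. I'll shut them, lower to push height, then advance gently.

```bash
python3 -m pendant '[{"jaw":1,"tx":0,"ty":0,"tz":0,"rx":0,"ry":0,"rz":0},{"jaw":1,"tx":0,"ty":0,"tz":0,"rx":0,"ry":0,"rz":0},{"jaw":1,"tx":0,"ty":0,"tz":-1,"rx":0,"ry":0,"rz":0},{"jaw":1,"tx":0,"ty":0,"tz":-2,"rx":0,"ry":0,"rz":0},{"jaw":1,"tx":0,"ty":0,"tz":-2.9,"rx":0,"ry":0,"rz":0}]' 20
python3 -m pendant '[{"jaw":1,"tx":0.5,"ty":-0.07,"tz":0,"rx":0,"ry":0,"rz":0},{"jaw":1,"tx":1,"ty":-0.15,"tz":0,"rx":0,"ry":0,"rz":0},{"jaw":1,"tx":1.4,"ty":-0.2,"tz":0,"rx":0,"ry":0,"rz":0},{"jaw":1,"tx":1.6,"ty":-0.23,"tz":0,"rx":0,"ry":0,"rz":0},{"jaw":1,"tx":1.8,"ty":-0.26,"tz":0,"rx":0,"ry":0,"rz":0}]'
```

```text
t: 9.18
ee_pos: [0.403, 0.044, 0.0581]
orientation: [0.994, -0.073, 0.075, 0.006]
ft_force: [1.4, -0.5, -1.0]
gripper_width: 0.0006
t: 9.8
ee_pos: [0.4212, 0.0414, 0.0582]
orientation: [0.994, -0.073, 0.075, 0.006]
ft_force: [-0.8, 0.6, -0.0]
gripper_width: 0.0006
```

```bash
python3 -m pendant '[{"jaw":1,"tx":0.3,"ty":-0.04,"tz":0.1,"rx":0,"ry":0,"rz":0},{"jaw":1,"tx":0.6,"ty":-0.09,"tz":0.1,"rx":0,"ry":0,"rz":0},{"jaw":1,"tx":0.9,"ty":-0.13,"tz":0.1,"rx":0,"ry":0,"rz":0},{"jaw":1,"tx":1.2,"ty":-0.18,"tz":0.1,"rx":0,"ry":0,"rz":0},{"jaw":1,"tx":1.5,"ty":-0.22,"tz":0.1,"rx":0,"ry":0,"rz":0}]'
python3 -m pendant '[{"jaw":1,"tx":0.3,"ty":-0.04,"tz":0,"rx":0,"ry":0,"rz":0},{"jaw":1,"tx":0.6,"ty":-0.09,"tz":0,"rx":0,"ry":0,"rz":0},{"jaw":1,"tx":0.9,"ty":-0.13,"tz":0,"rx":0,"ry":0,"rz":0},{"jaw":1,"tx":1.2,"ty":-0.18,"tz":0,"rx":0,"ry":0,"rz":0},{"jaw":1,"tx":1.5,"ty":-0.22,"tz":0,"rx":0,"ry":0,"rz":0}]'
```

```text
t: 10.42
ee_pos: [0.4363, 0.0392, 0.0592]
orientation: [0.994, -0.073, 0.075, 0.006]
ft_force: [-2.7, 1.5, 1.4]
gripper_width: 0.0006
t: 11.05
ee_pos: [0.4515, 0.0369, 0.0592]
orientation: [0.994, -0.073, 0.075, 0.006]
ft_force: [-2.9, 0.4, 2.7]
gripper_width: -0.0001
```

```bash
python3 -m pendant '[{"jaw":1,"tx":0.3,"ty":-0.04,"tz":0,"rx":0,"ry":0,"rz":0},{"jaw":1,"tx":0.6,"ty":-0.09,"tz":0,"rx":0,"ry":0,"rz":0},{"jaw":1,"tx":0.9,"ty":-0.13,"tz":0,"rx":0,"ry":0,"rz":0},{"jaw":1,"tx":1.2,"ty":-0.18,"tz":0,"rx":0,"ry":0,"rz":0},{"jaw":1,"tx":1.5,"ty":-0.22,"tz":0,"rx":0,"ry":0,"rz":0}]'
python3 -m pendant '[{"jaw":1,"tx":0.3,"ty":-0.04,"tz":0,"rx":0,"ry":0,"rz":0},{"jaw":1,"tx":0.6,"ty":-0.09,"tz":0,"rx":0,"ry":0,"rz":0},{"jaw":1,"tx":0.9,"ty":-0.13,"tz":0,"rx":0,"ry":0,"rz":0},{"jaw":1,"tx":1.2,"ty":-0.18,"tz":0,"rx":0,"ry":0,"rz":0},{"jaw":1,"tx":1.5,"ty":-0.22,"tz":0,"rx":0,"ry":0,"rz":0}]'
python3 - <<'E'
from h import *
im=ctrl.read_camera("wrist")[:,:,::-1];cv2.imwrite("pics/w5.png",im)
E
```

```text
t: 11.68
ee_pos: [0.4667, 0.0347, 0.0592]
orientation: [0.994, -0.073, 0.075, 0.006]
ft_force: [-2.9, -0.6, 2.8]
gripper_width: 0.0006
t: 12.3
ee_pos: [0.4819, 0.0325, 0.0592]
orientation: [0.994, -0.073, 0.075, 0.006]
ft_force: [-3.0, 1.0, 2.8]
gripper_width: 0.0007
```

View pics/w5.png

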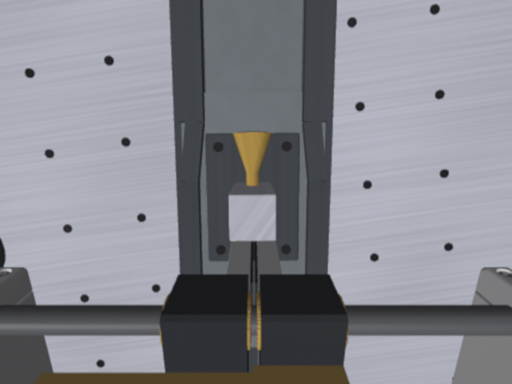

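The carrier is straight and entering the narrow part, with the pocket lip at row 93 or so and the plate front at row 133. Carrier x is about -60 mm, so I'll continue.

```bash
python3 -m pendant '[{"jaw":1,"tx":0.3,"ty":-0.04,"tz":0,"rx":0,"ry":0,"rz":0},{"jaw":1,"tx":0.6,"ty":-0.09,"tz":0,"rx":0,"ry":0,"rz":0},{"jaw":1,"tx":0.9,"ty":-0.13,"tz":0,"rx":0,"ry":0,"rz":0},{"jaw":1,"tx":1.2,"ty":-0.18,"tz":0,"rx":0,"ry":0,"rz":0},{"jaw":1,"tx":1.5,"ty":-0.22,"tz":0,"rx":0,"ry":0,"rz":0}]'
python3 -m pendant '[{"jaw":1,"tx":0.3,"ty":-0.04,"tz":0,"rx":0,"ry":0,"rz":0},{"jaw":1,"tx":0.6,"ty":-0.09,"tz":0,"rx":0,"ry":0,"rz":0},{"jaw":1,"tx":0.9,"ty":-0.13,"tz":0,"rx":0,"ry":0,"rz":0},{"jaw":1,"tx":1.2,"ty":-0.18,"tz":0,"rx":0,"ry":0,"rz":0},{"jaw":1,"tx":1.5,"ty":-0.22,"tz":0,"rx":0,"ry":0,"rz":0}]'
python3 -m pendant '[{"jaw":1,"tx":0.3,"ty":-0.04,"tz":0,"rx":0,"ry":0,"rz":0},{"jaw":1,"tx":0.6,"ty":-0.09,"tz":0,"rx":0,"ry":0,"rz":0},{"jaw":1,"tx":0.9,"ty":-0.13,"tz":0,"rx":0,"ry":0,"rz":0},{"jaw":1,"tx":1.2,"ty":-0.18,"tz":0,"rx":0,"ry":0,"rz":0},{"jaw":1,"tx":1.5,"ty":-0.22,"tz":0,"rx":0,"ry":0,"rz":0}]'
python3 -m pendant '[{"jaw":1,"tx":0.3,"ty":-0.04,"tz":0,"rx":0,"ry":0,"rz":0},{"jaw":1,"tx":0.6,"ty":-0.09,"tz":0,"rx":0,"ry":0,"rz":0},{"jaw":1,"tx":0.9,"ty":-0.13,"tz":0,"rx":0,"ry":0,"rz":0},{"jaw":1,"tx":1.2,"ty":-0.18,"tz":0,"rx":0,"ry":0,"rz":0},{"jaw":1,"tx":1.5,"ty":-0.22,"tz":0,"rx":0,"ry":0,"rz":0}]'
```

```text
t: 12.98
ee_pos: [0.4974, 0.0302, 0.0592]
orientation: [0.994, -0.073, 0.075, 0.006]
ft_force: [-1.6, -0.0, 0.6]
gripper_width: 0.0004
t: 13.6
ee_pos: [0.5126, 0.0279, 0.0592]
orientation: [0.994, -0.073, 0.075, 0.006]
ft_force: [-2.1, 1.2, 1.1]
gripper_width: 0.0006
t: 14.22
ee_pos: [0.5278, 0.0257, 0.0592]
orientation: [0.994, -0.073, 0.075, 0.006]
ft_force: [-2.9, 0.5, 1.1]
gripper_width: 0.0005
t: 14.85
ee_pos: [0.543, 0.0234, 0.0592]
orientation: [0.994, -0.073, 0.075, 0.006]
ft_force: [-2.6, 0.5, 1.9]
gripper_width: 0.0004
```

```bash
python3 -m pendant '[{"jaw":1,"tx":0.2,"ty":-0.03,"tz":0.1,"rx":0,"ry":0,"rz":0},{"jaw":1,"tx":0.4,"ty":-0.06,"tz":0.1,"rx":0,"ry":0,"rz":0},{"jaw":1,"tx":0.6,"ty":-0.09,"tz":0.1,"rx":0,"ry":0,"rz":0},{"jaw":1,"tx":0.8,"ty":-0.12,"tz":0.1,"rx":0,"ry":0,"rz":0},{"jaw":1,"tx":1,"ty":-0.15,"tz":0.1,"rx":0,"ry":0,"rz":0}]'
python3 -m pendant '[{"jaw":1,"tx":0.2,"ty":-0.03,"tz":0,"rx":0,"ry":0,"rz":0},{"jaw":1,"tx":0.4,"ty":-0.06,"tz":0,"rx":0,"ry":0,"rz":0},{"jaw":1,"tx":0.6,"ty":-0.09,"tz":0,"rx":0,"ry":0,"rz":0},{"jaw":1,"tx":0.8,"ty":-0.12,"tz":0,"rx":0,"ry":0,"rz":0},{"jaw":1,"tx":1,"ty":-0.15,"tz":0,"rx":0,"ry":0,"rz":0}]'
```

```text
t: 15.48
ee_pos: [0.5532, 0.022, 0.0602]
orientation: [0.994, -0.073, 0.075, 0.006]
ft_force: [-2.6, 1.2, 0.3]
gripper_width: 0.0007
t: 16.1
ee_pos: [0.5633, 0.0204, 0.0603]
orientation: [0.994, -0.073, 0.075, 0.006]
ft_force: [-0.8, -0.1, -0.2]
gripper_width: 0.0006
```

```bash
python3 -m pendant '[{"jaw":1,"tx":0.2,"ty":-0.03,"tz":0,"rx":0,"ry":0,"rz":0},{"jaw":1,"tx":0.4,"ty":-0.06,"tz":0,"rx":0,"ry":0,"rz":0},{"jaw":1,"tx":0.6,"ty":-0.09,"tz":0,"rx":0,"ry":0,"rz":0}]'
python3 - <<'E'
from h import *
im=ctrl.read_camera("wrist")[:,:,::-1];cv2.imwrite("pics/w6.png",im)
E
```

```text
t: 16.48
ee_pos: [0.5695, 0.0195, 0.0602]
orientation: [0.994, -0.073, 0.075, 0.006]
ft_force: [-1.7, 0.4, -0.5]
gripper_width: 0.0006
```

View pics/w6.png

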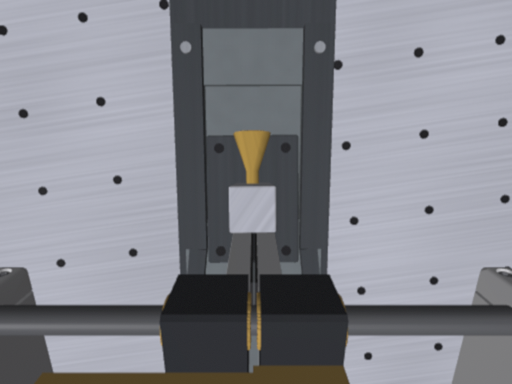

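The carrier is still straight, its plate front is at row 135 and the pocket's far wall is at row 85. I'll compute the remaining distance.

```bash
python3 - <<'E'
from h import *
st=ctrl.state();d=np.array([.9893,-.146])
for uv,z in (((254,85),.02),((254,85),.015),((254,135),.023),((254,133),.023)):
    print(uv,z,(ray("wrist",uv,z,st)[0,:2]-[.5649,.0201])@d)
print((st['ee_pos'][:2]-[.5649,.0201])@d+.0236)
E
```

```text
(254, 85) 0.02 0.10762099552495566
(254, 85) 0.015 0.10867697190653873
(254, 135) 0.023 0.0736250801030231
(254, 133) 0.023 0.07498931908072731
0.028465907246637237
```

Far wall is at 0.1076, which puts the pocket centre at about 0.0606 and agrees with the earlier 0.059 to 0.062. About 30 mm remain until the drop.

```bash
python3 -m pendant '[{"jaw":1,"tx":0.25,"ty":-0.04,"tz":0,"rx":0,"ry":0,"rz":0},{"jaw":1,"tx":0.5,"ty":-0.07,"tz":0,"rx":0,"ry":0,"rz":0},{"jaw":1,"tx":0.75,"ty":-0.11,"tz":0,"rx":0,"ry":0,"rz":0},{"jaw":1,"tx":1,"ty":-0.15,"tz":0,"rx":0,"ry":0,"rz":0},{"jaw":1,"tx":1.2,"ty":-0.18,"tz":0,"rx":0,"ry":0,"rz":0}]'
python3 -m pendant '[{"jaw":1,"tx":0.2,"ty":-0.03,"tz":0,"rx":0,"ry":0,"rz":0},{"jaw":1,"tx":0.4,"ty":-0.06,"tz":0,"rx":0,"ry":0,"rz":0},{"jaw":1,"tx":0.6,"ty":-0.09,"tz":0,"rx":0,"ry":0,"rz":0},{"jaw":1,"tx":0.8,"ty":-0.12,"tz":0,"rx":0,"ry":0,"rz":0},{"jaw":1,"tx":1,"ty":-0.15,"tz":0,"rx":0,"ry":0,"rz":0}]'
```

```text
t: 17.15
ee_pos: [0.5819, 0.0176, 0.0603]
orientation: [0.994, -0.073, 0.075, 0.006]
ft_force: [-2.1, 1.2, -0.6]
gripper_width: 0.0003
t: 17.77
ee_pos: [0.592, 0.0161, 0.0603]
orientation: [0.994, -0.073, 0.075, 0.006]
ft_force: [-0.1, -0.1, -1.0]
gripper_width: 0.0003
```

```bash
python3 -m pendant '[{"jaw":1,"tx":0.1,"ty":-0.015,"tz":0,"rx":0,"ry":0,"rz":0},{"jaw":1,"tx":0.2,"ty":-0.03,"tz":0,"rx":0,"ry":0,"rz":0}]'
python3 -m pendant '[{"jaw":1,"tx":0.1,"ty":-0.015,"tz":0,"rx":0,"ry":0,"rz":0},{"jaw":1,"tx":0.2,"ty":-0.03,"tz":0,"rx":0,"ry":0,"rz":0}]'
```

```text
t: 18.02
ee_pos: [0.594, 0.0158, 0.0602]
orientation: [0.994, -0.073, 0.075, 0.006]
ft_force: [-1.1, 0.8, -1.3]
gripper_width: 0.0001
t: 18.27
ee_pos: [0.5961, 0.0155, 0.0602]
orientation: [0.994, -0.073, 0.075, 0.006]
ft_force: [-1.4, -0.0, -1.5]
gripper_width: 0.0002
```

```bash
python3 -m pendant '[{"jaw":1,"tx":0.1,"ty":-0.015,"tz":0,"rx":0,"ry":0,"rz":0},{"jaw":1,"tx":0.2,"ty":-0.03,"tz":0,"rx":0,"ry":0,"rz":0}]'
python3 -m pendant '[{"jaw":1,"tx":0.05,"ty":-0.007,"tz":0,"rx":0,"ry":0,"rz":0},{"jaw":1,"tx":0.1,"ty":-0.015,"tz":0,"rx":0,"ry":0,"rz":0}]'
```

```text
t: 18.52
ee_pos: [0.5981, 0.0152, 0.0603]
orientation: [0.994, -0.073, 0.075, 0.006]
ft_force: [-1.3, 0.4, -1.3]
gripper_width: 0.0007
t: 18.77
ee_pos: [0.5992, 0.015, 0.0602]
orientation: [0.994, -0.073, 0.075, 0.006]
ft_force: [-0.8, 1.3, -1.5]
gripper_width: 0.0007
```

```bash
python3 -m pendant '[{"jaw":1,"tx":0.05,"ty":-0.007,"tz":0,"rx":0,"ry":0,"rz":0},{"jaw":1,"tx":0.1,"ty":-0.015,"tz":0,"rx":0,"ry":0,"rz":0}]'
python3 - <<'E'
from h import *
im=ctrl.read_camera("wrist")[:,:,::-1];cv2.imwrite("pics/w7.png",im)
E
```

```text
t: 19.02
ee_pos: [0.6002, 0.0149, 0.0603]
orientation: [0.994, -0.073, 0.075, 0.006]
ft_force: [-2.2, 0.1, 1.3]
gripper_width: 0.0006
```

View pics/w7.png

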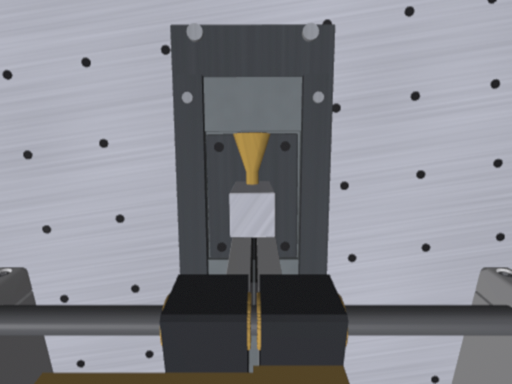

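The plate front now reaches the pocket's far wall line (row 132), and fz flipped sign on the last step, which suggests the tail fell. I'll back off a little and measure before deciding.

```bash
python3 -m pendant '[{"jaw":1,"tx":-0.5,"ty":0.07,"tz":0,"rx":0,"ry":0,"rz":0},{"jaw":1,"tx":-1,"ty":0.15,"tz":0,"rx":0,"ry":0,"rz":0},{"jaw":1,"tx":-1,"ty":0.15,"tz":0,"rx":0,"ry":0,"rz":0}]'
python3 - <<'E'
from h import *
st=ctrl.state();im=ctrl.read_camera("wrist")[:,:,::-1];cv2.imwrite("pics/w8.png",im)
def post(im):
    hsv=cv2.cvtColor(im,cv2.COLOR_BGR2HSV)
    m=((im.max(2)>125)&(hsv[:,:,1]<70)).astype(np.uint8);m[:, :212]=0;m[:,292:]=0;m[:140]=0;m[260:]=0
    m=cv2.morphologyEx(m,cv2.MORPH_OPEN,np.ones((9,9)))
    c=max(cv2.findContours(m,0,2)[0],key=cv2.contourArea)
    (cc,wh,a)=cv2.minAreaRect(c);return c[:,0],cc,wh,a
for f in (4,5,6,7,8):
    c,cc,wh,a=post(cv2.imread(f"pics/w{f}.png"));print(f,np.round(cc,1),np.round(wh,1),round(a,1))
d=np.array([.9893,-.146]);n=np.array([.146,.9893])
for z in (.078,.083):
    p=cv2.minAreaRect(ray("wrist",c,z,st)[:,:2].astype(np.float32));print(z,(np.array(p[0])-[.5649,.0201])@d,np.array(p[0])@n-.10305,p[1])
cv2.imwrite("pics/w8b.png",cv2.resize(im[50:290,156:356],(600,720*600//600))[:600])
cv2.imwrite("pics/w8b.png",cv2.resize(im[60:280,156:356],(545,600),interpolation=cv2.INTER_CUBIC))
E
```

```text
t: 19.45
ee_pos: [0.5899, 0.0165, 0.0604]
orientation: [0.994, -0.073, 0.075, 0.006]
ft_force: [0.4, -0.2, 0.1]
gripper_width: 0.0007
4 [253.  169.5] [39. 40.] 90.0
5 [252.  217.5] [45. 46.] 90.0
6 [252. 209.] [46. 46.] 90.0
7 [251.5 215. ] [44. 45.] 90.0
8 [251.5 194.5] [45. 45.] 90.0
0.078 0.06072972478414957 0.0012739438683725818 (0.023382164537906647, 0.02378152497112751)
0.083 0.06152866502548639 0.0012432563499547439 (0.02259460650384426, 0.022980475798249245)
```

View pics/w8b.png

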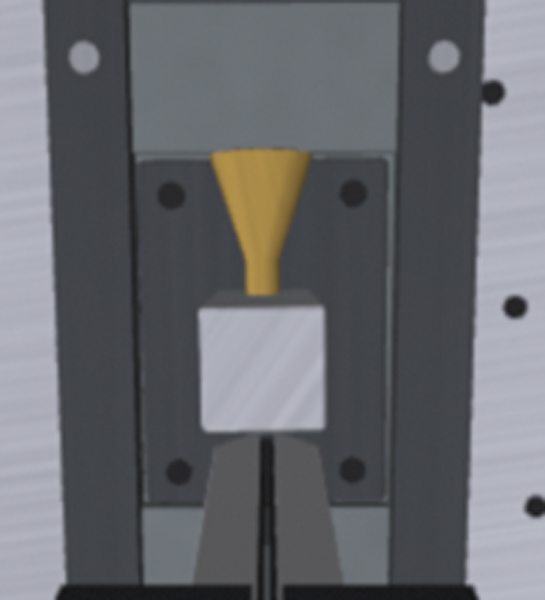

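The plate sits between the pocket's end lines (row 160 front, row 505 rear in the crop), square to the guide. The height isn't settled by this one view. I'll raise the arm clear and triangulate the post top and plate from a second viewpoint.

```bash
python3 -m pendant '[{"jaw":1,"tx":-1.5,"ty":0.22,"tz":0.5,"rx":0,"ry":0,"rz":0},{"jaw":1,"tx":-3,"ty":0.44,"tz":4,"rx":0,"ry":0,"rz":0},{"jaw":1,"tx":-5,"ty":0.74,"tz":6,"rx":0.011,"ry":0.074,"rz":0},{"jaw":1,"tx":-7,"ty":1.03,"tz":6,"rx":0.022,"ry":0.148,"rz":0},{"jaw":1,"tx":-7,"ty":1.03,"tz":6,"rx":0.022,"ry":0.148,"rz":0}]'
python3 - <<'E'
from h import *
import json
st=ctrl.state();im=ctrl.read_camera("wrist")[:,:,::-1];cv2.imwrite("pics/w9.png",im)
json.dump([list(st['ee_pos']),list(st['orientation'])],open("w9.json","w"));print(st['ee_pos'])
E
```

```text
t: 20.12
ee_pos: [0.5198, 0.0267, 0.1208]
orientation: [0.997, -0.074, 0.001, 0.0]
ft_force: [0.2, 0.6, -0.7]
gripper_width: 0.0002
[0.51976867 0.02668827 0.12075372]
```

View pics/w9.png

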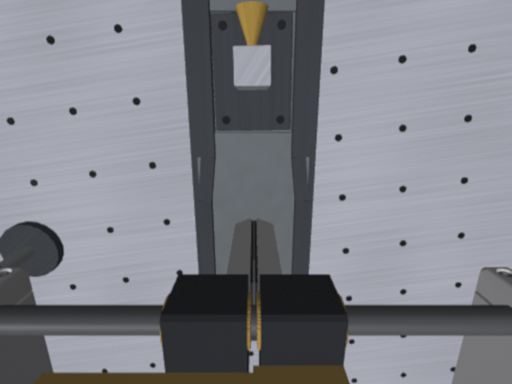

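The carrier lies square between the pocket ends, with its rear plate edge at the lip at row 131 and its post top at (252,65). I've used all 12 picture views, so the second viewpoint gets numeric analysis only.

```bash
python3 -m pendant '[{"jaw":1,"tx":0,"ty":0,"tz":2,"rx":0,"ry":0,"rz":0},{"jaw":1,"tx":3,"ty":-0.44,"tz":3,"rx":0,"ry":0,"rz":0},{"jaw":1,"tx":6,"ty":-0.88,"tz":3,"rx":0,"ry":0,"rz":0},{"jaw":1,"tx":6,"ty":-0.88,"tz":3,"rx":0,"ry":0,"rz":0},{"jaw":1,"tx":6,"ty":-0.88,"tz":3,"rx":0,"ry":0,"rz":0}]'
cat > tri.py <<'E'
from h import *
import json
st2=ctrl.state();im2=ctrl.read_camera("wrist")[:,:,::-1].copy();cv2.imwrite("pics/w10.png",im2)
p,q=json.load(open("w9.json"));st1=dict(ee_pos=np.array(p),orientation=q);im1=cv2.imread("pics/w9.png")
def feats(im,x0=200,x1=305,ymax=215):
    g=im.max(2);hsv=cv2.cvtColor(im,cv2.COLOR_BGR2HSV);out={}
    m=((g>130)&(hsv[:,:,1]<70)).astype(np.uint8);m[:,:x0+20]=0;m[:,x1-20:]=0;m[ymax:]=0
    m=cv2.morphologyEx(m,cv2.MORPH_OPEN,np.ones((9,9)))
    c=max(cv2.findContours(m,0,2)[0],key=cv2.contourArea);r=cv2.minAreaRect(c);out['post']=r[0];pc=np.array(r[0]);print("post",r)
    b=cv2.adaptiveThreshold(g,255,cv2.ADAPTIVE_THRESH_MEAN_C,1,21,14);k=cv2.connectedComponentsWithStats(b)
    for i in range(1,k[0]):
        u=k[3][i];A=k[2][i,4]
        if 20<A<150 and 15<abs(u[0]-pc[0])<45 and abs(u[1]-pc[1])<70 and max(k[2][i,2:4])<16:
            out[("L" if u[0]<pc[0] else "R")+("F" if u[1]<pc[1] else "B")]=u;print(u.round(1),A)
    return out
def line(st,uv):
    a=ray("wrist",uv,0,st)[0];b=ray("wrist",uv,.1,st)[0];return a,(b-a)/np.linalg.norm(b-a)
f1,f2=feats(im1),feats(im2);d=np.array([.9893,-.146]);n=np.array([.146,.9893])
for k in f1:
    if k in f2:
        a,u=line(st1,f1[k]);b,v=line(st2,f2[k])
        s=np.linalg.lstsq(np.c_[u,-v],b-a,rcond=None)[0];P=(a+u*s[0]+b+v*s[1])/2
        print(k,"z",P[2].round(4),"along",((P[:2]-[.5649,.0201])@d).round(4),"across",(P[:2]@n-.10305).round(4),"miss",np.linalg.norm(a+u*s[0]-b-v*s[1]).round(4))
E
python3 tri.py
```

```text
t: 20.8
ee_pos: [0.5795, 0.018, 0.1499]
orientation: [0.997, -0.073, 0.002, 0.001]
ft_force: [-0.2, -0.2, -0.3]
gripper_width: 0.0002
post ((251.5, 65.0), (40.0, 37.0), 90.0)
[222.3  24.9] 59
[281.4  24.1] 62
[225.8 119.9] 52
[279.9 119.3] 50
post ((252.5, 152.5), (29.0, 29.0), 90.0)
[276.8 104.4] 45
[227.6 105. ] 43
[230.1 180.1] 39
[275.9 179.4] 39
post z 0.0789 along 0.061 across 0.0011 miss 0.0003
LF z 0.0226 along 0.0969 across 0.0244 miss 0.0001
RF z 0.0228 along 0.0974 across -0.0219 miss 0.0001
LB z 0.0247 along 0.0244 across 0.0236 miss 0.0
RB z 0.0235 along 0.0248 across -0.0225 miss 0.0
```

Post top is at 78.9 mm (home is 78, on deck is 83). The front holes are at 22.7 mm and the rear ones at 24.1 mm (home 23). That points to home, but the 1.4 mm front-to-rear difference is near the noise. I'll add two more viewpoints to settle flatness.

```bash
cat > snap.py <<'E'
import sys,json
from h import *
st=ctrl.state();im=ctrl.read_camera("wrist")[:,:,::-1];k=sys.argv[1];cv2.imwrite(f"pics/w{k}.png",im)
json.dump([list(st['ee_pos']),list(st['orientation'])],open(f"w{k}.json","w"))
E
python3 snap.py 10
python3 -m pendant '[{"jaw":1,"tx":1.5,"ty":-0.22,"tz":-2,"rx":0,"ry":0,"rz":0},{"jaw":1,"tx":1.5,"ty":-0.22,"tz":-3,"rx":0,"ry":0,"rz":0},{"jaw":1,"tx":1.5,"ty":-0.22,"tz":-3,"rx":0,"ry":0,"rz":0},{"jaw":1,"tx":1.5,"ty":-0.22,"tz":-3,"rx":0,"ry":0,"rz":0}]'; python3 snap.py 11
python3 -m pendant '[{"jaw":1,"tx":-3,"ty":0.44,"tz":0,"rx":0,"ry":0,"rz":0},{"jaw":1,"tx":-6.5,"ty":0.95,"tz":0,"rx":0,"ry":0,"rz":0},{"jaw":1,"tx":-6.5,"ty":0.95,"tz":0,"rx":0,"ry":0,"rz":0},{"jaw":1,"tx":-6.5,"ty":0.95,"tz":0,"rx":0,"ry":0,"rz":0}]'; python3 snap.py 12
sed -n '/^def feats/,/^    return out/p' tri.py > feats.py; sed -i '1i from h import *' feats.py; sed -i 's/;print("post",r)//; s/;print(u.round(1),A)//' feats.py
python3 - <<'E'
from feats import *
import json
d=np.array([.9893,-.146]);n=np.array([.146,.9893]);L={}
for k in (9,10,11,12):
    p,q=json.load(open(f"w{k}.json"));st=dict(ee_pos=np.array(p),orientation=q)
    f=feats(cv2.imread(f"pics/w{k}.png"));print(k,p[0],sorted(f))
    for nm,uv in f.items():
        a=ray("wrist",uv,0,st)[0];b=ray("wrist",uv,.1,st)[0];u=(b-a)/np.linalg.norm(b-a);L.setdefault(nm,[]).append((a,np.eye(3)-np.outer(u,u)))
for nm,l in L.items():
    if len(l)<2: continue
    P=np.linalg.solve(sum(M for a,M in l),sum(M@a for a,M in l))
    print(nm,len(l),"z",P[2].round(4),"along",((P[:2]-[.5649,.0201])@d).round(4),"across",(P[:2]@n-.10305).round(4),[round(float(np.linalg.norm(M@(P-a)))*1e3,2) for a,M in l])
E
```

```text
t: 21.4
ee_pos: [0.5944, 0.0159, 0.1209]
orientation: [0.997, -0.073, 0.002, 0.001]
ft_force: [-0.3, -0.1, 0.1]
gripper_width: 0.0001
t: 21.95
ee_pos: [0.5301, 0.0254, 0.1216]
orientation: [0.997, -0.073, 0.003, 0.001]
ft_force: [0.7, -1.0, 0.1]
gripper_width: 0.0006
9 0.5197686662426004 ['LB', 'LF', 'RB', 'RF', 'post']
10 0.579429302933966 ['LB', 'LF', 'RB', 'RF', 'post']
11 0.5943544610820398 ['LB', 'LF', 'RB', 'RF', 'post']
12 0.5301044547612714 ['LB', 'LF', 'RB', 'RF', 'post']
post 4 z 0.0786 along 0.061 across 0.0011 [0.18, 0.21, 0.14, 0.11]
LF 4 z 0.0233 along 0.0968 across 0.0244 [0.02, 0.08, 0.06, 0.04]
RF 4 z 0.023 along 0.0973 across -0.0218 [0.14, 0.03, 0.05, 0.16]
LB 4 z 0.0806 along 0.0305 across 0.0171 [3.45, 8.47, 6.19, 1.58]
RB 4 z 0.0799 along 0.0307 across -0.0162 [3.36, 8.4, 5.96, 1.55]
```

LB and RB were misidentified in one view (fit residuals of 8 mm). I'll redo those two, keeping only blobs near the predicted spot.

```bash
python3 - <<'E'
from h import *
import json
d=np.array([.9893,-.146]);n=np.array([.146,.9893])
T={"LB":(.0246,.0236),"RB":(.0246,-.0225),"LF":(.0970,.0244),"RF":(.0970,-.0219)};L={k:[] for k in T}
for k in (9,10,11,12):
    p,q=json.load(open(f"w{k}.json"));st=dict(ee_pos=np.array(p),orientation=q)
    g=cv2.imread(f"pics/w{k}.png").max(2);c=cv2.connectedComponentsWithStats(cv2.adaptiveThreshold(g,255,0,1,21,14))
    for i in range(1,c[0]):
        if not 20<c[2][i,4]<150: continue
        a=ray("wrist",c[3][i],0,st)[0];b=ray("wrist",c[3][i],.0235,st)[0];u=(b-a)/np.linalg.norm(b-a)
        r=np.array([(b[:2]-[.5649,.0201])@d,b[:2]@n-.10305])
        for m,t in T.items():
            if np.hypot(*(r-t))<.004: L[m].append((a,np.eye(3)-np.outer(u,u)))
for nm,l in L.items():
    P=np.linalg.solve(sum(M for a,M in l),sum(M@a for a,M in l))
    print(nm,len(l),"z",P[2].round(4),"along",((P[:2]-[.5649,.0201])@d).round(4),"across",(P[:2]@n-.10305).round(4),[round(float(np.linalg.norm(M@(P-a)))*1e3,2) for a,M in l])
E
```

```text
LB 4 z 0.024 along 0.0244 across 0.0236 [0.06, 0.16, 0.14, 0.07]
RB 4 z 0.024 along 0.0248 across -0.0224 [0.03, 0.08, 0.04, 0.11]
LF 4 z 0.0233 along 0.0968 across 0.0244 [0.02, 0.08, 0.06, 0.04]
RF 4 z 0.023 along 0.0973 across -0.0218 [0.14, 0.03, 0.05, 0.16]
```

Front holes are at 23.2 mm and rear at 24.0 mm, where home is 23, a tilt of about 0.011 rad. The post top is at 78.6 mm (home 78), so the carrier is home and flat. I'll clear the arm and hand in.

```bash
python3 -m pendant '[{"jaw":1,"tx":-1,"ty":0,"tz":3,"rx":0,"ry":0,"rz":0},{"jaw":1,"tx":-3,"ty":0,"tz":8,"rx":0,"ry":0,"rz":0},{"jaw":1,"tx":-3,"ty":0,"tz":8,"rx":0,"ry":0,"rz":0},{"jaw":1,"tx":-3,"ty":0,"tz":8,"rx":0,"ry":0,"rz":0}]' && python3 -c "from workcell import ctrl;print(ctrl.hand_in())"
```

```text
t: 22.5
ee_pos: [0.5007, 0.0251, 0.2013]
orientation: [0.997, -0.074, 0.003, 0.001]
ft_force: [0.2, 0.5, -1.3]
gripper_width: 0.0004
the job is handed in; nothing more can be done
None
```

The carrier is in the pocket, flat, with the horn facing away from the robot. I handed the job in at about 22.5 s; the hand-in gives no verdict.

**What I did:** I gripped the dark carrier by its post and stood it on the near end of the deck about 116 mm before the receiver's origin. It touched down at about 18 N. I then let go and pushed low on the post's rear face with shut fingers. The push readings stayed at about 1 to 4 N until the drop, where the vertical force changed sign.

**Last checks (four wrist views):**

| Check | Measured | Target or limit |
|---|---|---|
| Post top height | 78.6 mm | 78 mm when home |
| Front plate holes | about 23.2 mm | 23 mm when home |
| Rear plate holes | about 24.0 mm | 23 mm when home |
| Tilt | about 0.011 rad, within measuring noise | 0.03 rad |
| Carrier x beyond receiver origin | about +61 mm | 22 to 92 mm |
| Off centre line | about 1.1 mm | 4 mm |
| Yaw error | about 0.01 rad | 0.09 rad |

**What failed or disagreed:**
- The first two move calls were refused for incomplete rows, so the arm did not move.
- The first two-view check showed the rear 1.4 mm higher than the front; with two more views this fell to 0.8 mm.
- One automatic pass picked the wrong dark spots for the rear holes, giving an 8 mm fit error, so I redid it.
- I did not re-measure the bystanders, but the arm never went near them after the start.

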